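# Gather the gluing wedges into their tray

## Task

Gather the four wooden wedges from the luthier's bench into the four-bay tray, each lying flat on its underside in the bay made for it: long wedges in the long bays, short ones in the short bays, narrow ones in the narrow bays, broad ones in the broad bays. The long narrow wedge props open the heavy hinged plate of the press: work it out backward from under the plate without lifting the plate, so that the plate comes down shut. Leave the two straight blocks with drilled holes, which are not wedges, where they lie.

Things in the scene. Friction and masses are not known exactly. Their poses are not given: they have to be found in the camera images.
- wedge_long_narrow: Pale wooden wedge 100 mm long (x), 26 wide (y), sides parallel; sloping top, 22 mm high at thick end (-x), 4 at thin end (+x). Origin: centre of level underside; balances 11 mm thickward. Starts on the press's board, thin end some 40 mm under the plate, thick end out towards the robot, x within 6 deg of the press's. Clamped by friction (up to 12 N); free after 50 mm straight back along its -x.
- wedge_long_broad: Pale wooden wedge 100 mm long (x), 46 wide (y), sides parallel; sloping top, 22 mm high at thick end (-x), 4 at thin end (+x). Origin: centre of level underside; balances 11 mm thickward. Lies loose on the bench.
- wedge_short_narrow: Pale wooden wedge 62 mm long (x), 26 wide (y), sides parallel; sloping top, 20 mm high at thick end (-x), 4 at thin end (+x). Origin: centre of level underside; balances 7 mm thickward. Lies loose on the bench.
- wedge_short_broad: Pale wooden wedge 62 mm long (x), 46 wide (y), sides parallel; sloping top, 20 mm high at thick end (-x), 4 at thin end (+x). Origin: centre of level underside; balances 7 mm thickward. Lies loose on the bench.
- block_long: Look-alike: straight block of the same pale wood, 100 mm (x) by 26 mm (y) by 18 mm high, level top with two dark drilled holes. Origin: centre of the underside. Stays where it is.
- block_short: Look-alike: straight block of the same pale wood, 62 mm (x) by 46 mm (y) by 18 mm high, level top with two dark drilled holes. Origin: centre of the underside. Stays where it is.
- tray: Fixed plywood tray 225 (x) by 191 (y) by 28 mm high, floor and walls 5 mm; origin: centre of underside, x roughly away from robot. Bays, centre (x, y), inside size mm: long narrow (-45.5, 51.5), 124x78; long broad (-45.5, -41.5), 124x98; short narrow (64.5, 51.5), 86x78; short broad (64.5, -41.5), 86x98. A wedge lies along the tray's x, thick end either way.
- press: Fixed gluing press: wooden board 240 (x) by 180 (y) by 18 mm; origin: centre of underside, x roughly away from robot. On it a dark plate (156x160x28 mm, 1.1 kg) hinged at x = +108 mm, 18 mm up; its near edge is at x = -50 mm, propped about 12 mm above the board, its top then about 58 mm above the bench.
- plate (a joint): Angle of the press plate about its hinge in rad: 0 shut on the base board, growing as the near edge rises; about 0.07 when propped on the wedge. It falls shut by its own weight.

How it is judged:
By the outcome, as a careful person would: the job done as asked, in the order asked, and still so for the second after the job is handed in, with the robot touching nothing.
It also fails if it takes over 109 s, if anything falls off the work surface, if the arm or the gripper's body presses on something with over 40 N, if the wrist force passes 120 N, or if a joint passes its speed limit or range.

## Robot

A 7-joint arm with a two-finger parallel gripper is mounted at the origin on the work surface. World frame = base frame: x ahead of the robot, y to its left, z up, the work surface at z = 0. Lengths are in mm, angles in rad, forces in N, time in s.
With the tool pointing down it reaches from about 400 to 875 mm from the base axis. Payload 19.3 kg.
Tool frame: the origin (TCP) lies at the very end of the fingers, on their centre line; the grasp point (between the pads) lies 19 mm behind it (grip_point_offset is the z of the grasp point in the tool frame, in mm); z points along the fingers, y is the line along which they close (so a half turn about z gives the same grasp; the last joint's range is limited). The gripper opens to 85 mm and grips with 20 to 120 N. Pads are 22 mm wide; open, the fingers measure 114 mm over their backs; the gripper's body (76 mm by 85 mm) begins 54 mm behind the grasp point. The pads swing forward as they close: fully open they stand 13 mm farther back than shut.
Start: joints at [-0.07, 0.521, -0.036, 1.599, 0.021, 1.021, -0.113], TCP at [624.992, -0.025, 231.291] pointing down, gripper open.
Joint ranges: [-2.91, 2.91], [-0.3, 2.13], [-1.5, 1.42], [0.17, 2.43], [-1.26, 4.41], [0.16, 1.93], [-2.52, 2.52]. Speed limits (rad/s): [1.89, 1.89, 2.39, 2.39, 3.01, 3.01, 3.01].

## Interface

Orientations are given as a 3x3 rotation matrix whose columns are the frame's x, y, z axes.
In Python, from workcell import movep, movel, goto_joints, open_gripper, clamp, wait, inverse_kinematics, read_state, camera, PlanningError, finish_job, grip_point_offset gives the robot as it stands. Calls block until the motion is done:
- movep(position, orientation): joint-space move of the TCP to a pose.
- movel(position, frame=None, max_speed=150, guard=None): straight line of the TCP; frame=None keeps the orientation; max_speed is the mean speed in mm/s. With guard (N) it stops when the force on the tool has changed by that much, and returns True; else False.
- goto_joints(angles): joint-space move.
- open_gripper() and clamp(): open the fingers fully, or close them until they stop; the grip force is fixed at half the most.
- wait(seconds).
- inverse_kinematics(position, orientation): joint angles nearest the present ones, or None.
- read_state(): the state.
- camera(name): name is "scene" or "side" or "wrist"; returns a dict with "image" (420x560x3 uint8, blue, green, red), "range_z" (420x560 float32, mm along the optical axis (not along the pixel's ray), 0 where there is no reading), "fx", "fy", "cx", "cy" (pixels), "cam_to_world" (4x4, takes a point from camera to world coordinates). Camera axes: x right, y up, looking along -z (the intrinsics and any distortion apply to the point x, -y, -z); pixel columns grow to the right and rows downward; lengths in mm; the calibration is good to about 2 mm. A picture is of the moment at which its call begins.
A pose or a line that the arm cannot do raises PlanningError and nothing moves.
- finish_job(): hands the job in; it is judged then, once.
The state is a dict: "time": time; "qpos": joint angles; "qvel": joint speeds; "joint_efforts": joint torques, N m; "eef_pos": TCP position; "tool_rot": TCP orientation; "ft_force": force on the tool from outside, world axes, zero at the start; "torque": the same for the moment, N m; "finger_gap": finger opening in mm; "gripper_force": force on a finger pad.
Only numpy, scipy, OpenCV 4.12 (cv2) and the standard library are available. Lean on these libraries where they do the work, as an engineer would, in place of code of your own. Each camera call takes 0.05 s, during which the arm holds its last target. There are 200 camera calls.

## Working session

There is one attempt and no reset: what is moved stays moved. The work goes in short steps, each a Python script; the robot and the scene stay as the last script left them, time stands still between calls to the robot, and variables do not carry over. Pictures are saved under pics/ and viewed, at most 14 in all, crops included, and the job is handed in when it is done.

```bash
ls; mkdir -p pics
cat > h.py <<'E'
import numpy as np, cv2
from workcell import *
def pts(c):
    z=c["range_z"]; h,w=z.shape; u,v=np.meshgrid(np.arange(w),np.arange(h))
    P=np.stack([(u-c["cx"])/c["fx"]*z,-(v-c["cy"])/c["fy"]*z,-z,np.ones_like(z)],-1)
    W=(P@np.array(c["cam_to_world"]).T)[...,:3]; W[z==0]=np.nan
    return W
E
python3 - <<'E'
from h import *
print(read_state()["time"],grip_point_offset)
for n in("scene","side"):
    c=camera(n); cv2.imwrite(f"pics/{n}0.png",c["image"]); np.save(n+"0.npy",pts(c)); print(n,c["fx"],np.round(c["cam_to_world"],3),[k for k in c])
E
```

```text
pics
0.0 -18.700000000000003
scene 465.01599257607415 [[-6.910000e-01 -4.980000e-01  5.240000e-01  1.009947e+03]
 [ 7.230000e-01 -4.690000e-01  5.070000e-01  3.881900e+02]
 [-7.000000e-03  7.290000e-01  6.840000e-01  6.125820e+02]
 [ 0.000000e+00  0.000000e+00  0.000000e+00  1.000000e+00]] ['image', 'range_z', 'fx', 'fy', 'cx', 'cy', 'cam_to_world']
side 394.0423138591213 [[ 9.79000e-01  1.46000e-01 -1.41000e-01  4.42211e+02]
 [-2.03000e-01  6.56000e-01 -7.27000e-01 -6.43460e+02]
 [-1.30000e-02  7.41000e-01  6.72000e-01  6.23774e+02]
 [ 0.00000e+00  0.00000e+00  0.00000e+00  1.00000e+00]] ['image', 'range_z', 'fx', 'fy', 'cx', 'cy', 'cam_to_world']
```

View pics/scene0.png

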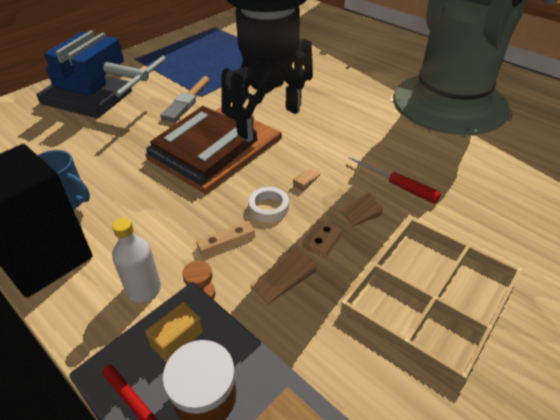

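View pics/side0.png

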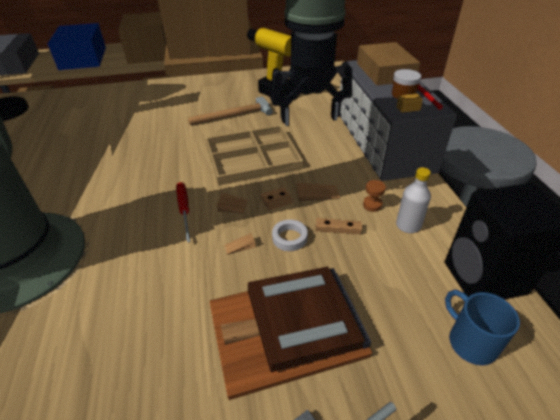

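Scene view: the tray is at (430,300), long broad wedge (285,275), short broad (360,210), short narrow (306,178), block_short (321,238), block_long (225,238), press (215,145). I'll make an orthographic height map.

Run:
```python
from h import *
tiles=[]
for n in("scene","side"):
    W=np.load(n+"0.npy"); im=cv2.imread(f"pics/{n}0.png")
    # upscale for dense raster
    H=np.zeros((500,750),np.float32)-50; 
    Wb=cv2.resize(W.astype(np.float32),None,fx=3,fy=3,interpolation=cv2.INTER_LINEAR).reshape(-1,3)
    Wb=Wb[~np.isnan(Wb).any(1)]
    u=np.round((350-Wb[:,1])).astype(int); v=np.round(850-Wb[:,0]).astype(int)
    ok=(u>=0)&(u<750)&(v>=0)&(v<500)&(Wb[:,2]<80)
    np.maximum.at(H,(v[ok],u[ok]),Wb[ok,2]); np.save(n+"H.npy",H)
    fl=H[(H>-20)&(H<3)]; print(n,np.median(fl),fl.std())
    tiles.append(cv2.resize(np.clip((H+5)*7,0,255).astype(np.uint8),None,fx=.8,fy=.6,interpolation=cv2.INTER_AREA))
cv2.imwrite("pics/hm.png",cv2.applyColorMap(np.vstack(tiles),cv2.COLORMAP_TURBO))
```

```text
scene 0.8303129 0.7084853
side 0.7175568 0.75956327
```

View pics/hm.png

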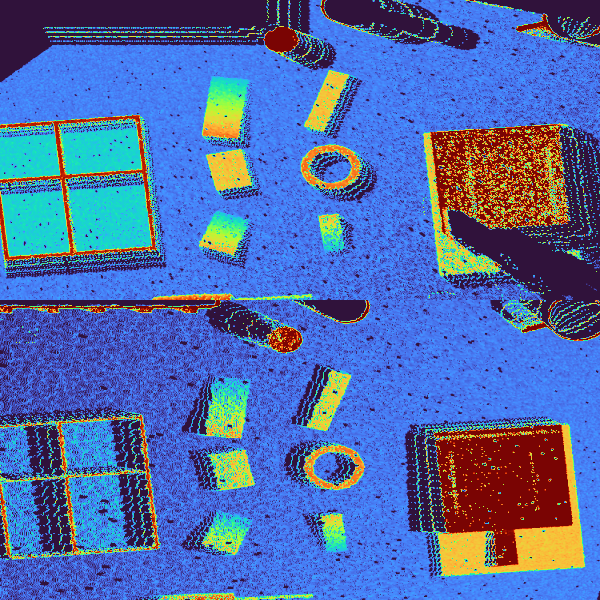

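Height map: all pieces are clean, with thick ends (orange) at smaller x for the loose wedges. Tray is at left, press at right with its wedge at (505,548). Now the poses.

```bash
cat > pose.py <<'E'
from h import *
def rect(P,zlo,zhi,c,r,trim=1):
    m=(np.abs(P[:,0]-c[0])<r[0])&(np.abs(P[:,1]-c[1])<r[1])&(P[:,2]>zlo)&(P[:,2]<zhi)
    Q=P[m]
    # drop isolated points
    from scipy.spatial import cKDTree
    t=cKDTree(Q[:,:2]); k=np.array([len(a) for a in t.query_ball_point(Q[:,:2],5)]); Q=Q[k>=6]
    (cx,cy),(a,b),ang=cv2.minAreaRect(Q[:,:2].astype(np.float32))
    if a<b: a,b,ang=b,a,ang+90
    th=np.radians(ang); d=np.array([np.cos(th),np.sin(th)])
    s=(Q[:,:2]-[cx,cy])@d
    k=np.polyfit(s,Q[:,2],1)[0]     # slope of top along d
    if k>0: d=-d                    # x axis points to thin end
    return np.array([cx,cy]),np.degrees(np.arctan2(d[1],d[0])),(a,b),k,len(Q)
if __name__=="__main__":
    D={n:np.load(n+"0.npy").reshape(-1,3) for n in("scene","side")}
    D={n:P[~np.isnan(P).any(1)] for n,P in D.items()}
    for name,a in dict(SN=(3.2,24,(463,-65),(45,38)),SB=(3.2,24,(462,69),(48,48)),LB=(3.2,26,(670,69),(65,45)),
      tray=(25.5,32,(525,245),(150,140)),LN=(26,42,(432,-281),(35,30)),press=(14,22,(515,-275),(160,135)),plate=(40,75,(530,-275),(120,120))).items():
        for n,P in D.items():
            try:
                c,y,s,k,q=rect(P,*a); print(name,n,c.round(1),round(y,1),np.round(s,1),round(k,3),q)
            except Exception as e: print(name,n,repr(e)[:60])
E
python3 pose.py
```

```text
SN scene [462.4 -64.6] -172.0 [63.2 27.5] 0.124 325
SN side [462.1 -67.1] -173.2 [62.2 28.1] 0.199 358
SB scene [462.  70.] -19.6 [63.6 50.6] 0.226 791
SB side [462.1  66.1] -19.5 [62.4 48.4] 0.211 430
LB scene [670.7  69.4] -7.1 [101.8  48.6] 0.163 1729
LB side [671.1  65.3] -6.7 [98.6 48.9] 0.14 575
tray scene [537.2 259.8] 5.5 [228.7 191.3] -0.0 2737
tray side [537.5 256.2] 5.6 [222.8 192.8] -0.0 283
LN scene [ 408.9 -269.9] 66.2 [5.2 4. ] -0.731 13
LN side [ 438.4 -281.2] 4.4 [59.4 28.1] -0.147 589
press scene [ 517.5 -277.1] 5.2 [241.  179.8] -0.002 1089
press side [ 516.8 -281.1] 4.7 [239.4 180.8] -0.003 4599
plate scene [ 547.3 -275.5] 94.9 [162.3 156.8] -0.018 3662
plate side [ 517.2 -281.4] 4.8 [215.2 161.1] -0.059 7946
```

```bash
cat > job.py <<'E'
from h import *
TR=np.array([537.3,258.]); TY=5.55
BAY=dict(LN=(-45.5,51.5),LB=(-45.5,-41.5),SN=(64.5,51.5),SB=(64.5,-41.5))
def u(y): y=np.radians(y); return np.array([np.cos(y),np.sin(y)])
def frame(y):
    x=np.array([*u(y),0.]); z=np.array([0,0,-1.]); return np.stack([x,np.cross(z,x),z],1)
def tool_yaw(psi):
    R=read_state()["tool_rot"]; t=np.degrees(np.arctan2(R[1][0],R[0][0]))
    return min((psi+k for k in(-360,-180,0,180,360)),key=lambda a:abs(a-t))
def at(c,psi,s): return np.array(c)+s*u(psi)
def place(name,psi_t,t,s,hg,rel):
    b=np.array(BAY[name]); c=TR+b[0]*u(TY)+b[1]*u(TY+90)
    p=at(c,psi_t,s); R=frame(t)
    movep([*p,110],R); movel([*p,rel],max_speed=100); wait(.2); open_gripper(); wait(.2); movel([*p,120],max_speed=250)
def pick(name,c,psi,s,hg,rel,zb=0,pull=0):
    t=tool_yaw(psi); p=at(c,psi,s); R=frame(t)
    movep([*p,zb+70],R); hit=movel([*p,zb+hg],max_speed=100,guard=15); clamp()
    st=read_state(); print(name,"hit",hit,"gap",st["finger_gap"],"t",st["time"])
    if pull:
        q=at(p,psi,-pull); movel([*q,zb+hg],max_speed=50); p=q; wait(.3)
    movel([*p,zb+120 if not pull else 120],max_speed=150); print("gap",read_state()["finger_gap"])
    # same half-turn relation between tool and wedge
    pt=min((TY+k for k in(-360,-180,0,180,360)),key=lambda a:abs(a-psi))
    place(name,pt,t+pt-psi,s,hg,rel)
    print("done",read_state()["time"])
E
python3 - <<'E'
from job import *
pick("SN",(462.2,-65.9),-172.6,-14,10,26.5)
c=camera("wrist"); cv2.imwrite("pics/w1.png",c["image"])
E
```

```text
SN hit False gap 23.760408998782474 t 2.4917
gap 23.433198198486608
done 7.4083
```

View pics/w1.png

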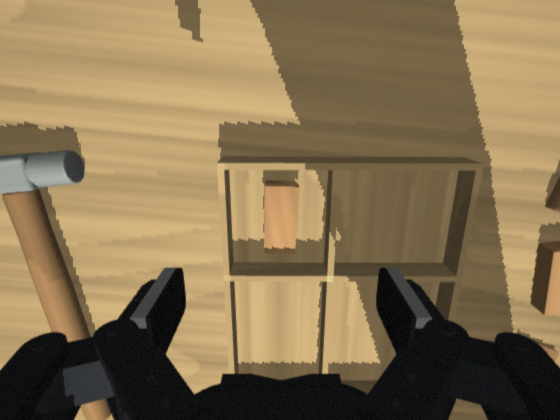

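The wrist view shows the short narrow wedge lying straight in its bay at (280,215). Next are the two broad ones.

Run:
```python
from job import *
pick("SB",(462,68),-19.5,-14,10,22)
pick("LB",(671,67.3),-6.9,-22,10,22)
c=camera("wrist"); cv2.imwrite("pics/w2.png",c["image"])
```

```text
SB hit False gap 43.4247019914225 t 9.8417
gap 42.86316716297391
done 14.0333
LB hit False gap 43.56738195526658 t 15.9833
gap 43.572882519813035
done 20.2333
```

View pics/w2.png

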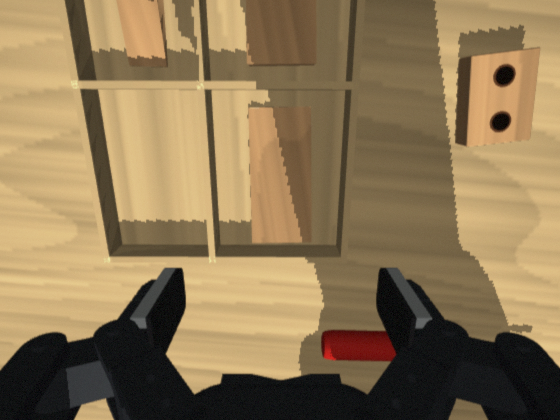

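Both broad wedges are flat in their bays at (280,175) and (282,30). Next is the propping wedge: grip it and pull it out, checking before lifting.

Run:
```python
from job import *
psi=4.5; c=at((409,-280.5),psi,50); s=-32; hg=9; zb=18
t=tool_yaw(psi); p=at(c,psi,s); R=frame(t)
movep([*at(c,psi,s-20),150],R); movel([*p,zb+60]); print(movel([*p,zb+hg],max_speed=80,guard=15)); clamp()
print(read_state()["finger_gap"],read_state()["ft_force"])
for d in(15,35,68):
    movel([*at(p,psi,-d),zb+hg],max_speed=40); st=read_state(); print(d,st["finger_gap"],np.round(st["ft_force"],1))
wait(.5)
im=camera("side"); cv2.imwrite("pics/s3.png",im["image"])
W=pts(im).reshape(-1,3); m=(abs(W[:,0]-540)<50)&(abs(W[:,1]+279)<60)
print("plate top z",np.nanmedian(W[m,2]),read_state()["time"])
```

```text
False
23.98923369612776 [-1.57241773  1.56163011  9.79677637]
15 24.22862140391303 [-0.5 -0.9 11.5]
35 23.959015664409858 [ 1.4 -0.5 10. ]
68 24.32941544689906 [-3.  -0.8  4.5]
plate top z 47.19932643917639 26.8417
```

View pics/s3.png

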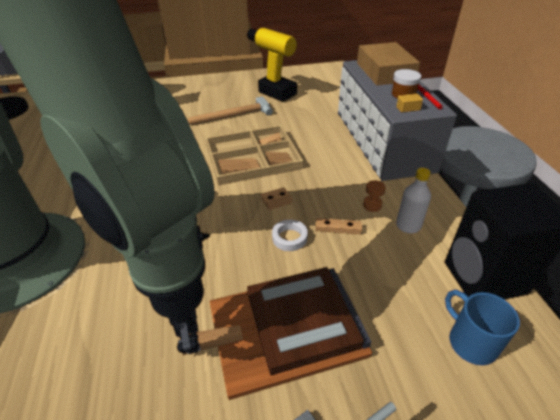

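The plate is shut (top at 47 mm) and the gripped wedge is clear of it at (218,335). Next: lift, place, verify.

Run:
```python
from job import *
psi=4.5; s=-32; t=tool_yaw(psi); p=np.array(read_state()["eef_pos"])
movel([p[0],p[1],130]); print(read_state()["finger_gap"])
movep([480,0,160],frame(t))
place("LN",TY,t+TY-psi,s,9,26.5)
p=read_state()["eef_pos"]; movel([p[0],p[1],180])
c=camera("wrist"); cv2.imwrite("pics/w4.png",c["image"])
movep([560,0,250],frame(tool_yaw(0))); c=camera("scene"); cv2.imwrite("pics/s4.png",c["image"]); W=pts(c).reshape(-1,3)
# heights of wedge tops in tray coords, along each bay's wedge
q=W[:,:2]-TR; l=np.stack([q@u(TY),q@u(TY+90)],1)
for n,b in BAY.items():
    L=48 if n[0]=="L" else 29
    print(n,[(round(float(np.nanmedian(W[m,2])),1) if (m:=(abs(l[:,0]-b[0]-x)<5)&(abs(l[:,1]-b[1])<9)).any() else None) for x in np.linspace(-L+6,L-6,5)])
print(read_state()["time"])
```

```text
24.139837498961946
LN [25.9, 22.3, 18.7, 14.4, 10.8]
LB [26.3, 22.2, 18.5, 14.8, 11.1]
SN [12.3, 15.1, 17.9, 21.0, 23.6]
SB [23.2, 20.1, 17.3, 14.4, 11.3]
34.4583
```

View pics/w4.png

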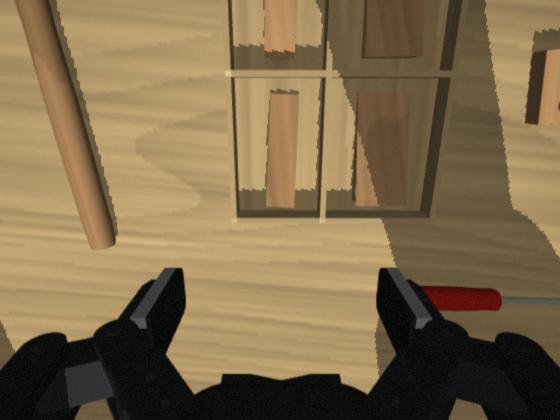

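View pics/s4.png

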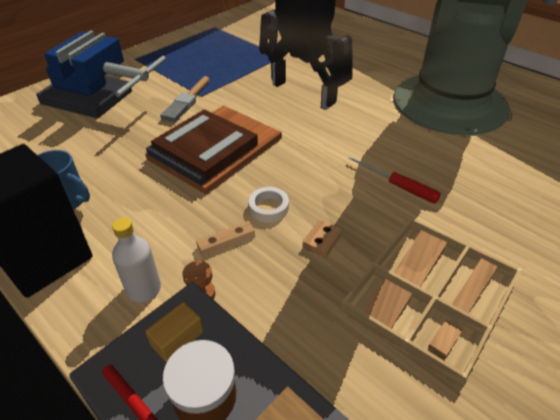

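All four wedges lie flat in their own bays around (430,300), and their top slopes match the wedges lying level. The plate is shut, and the blocks are undisturbed at (225,238) and (321,238).

```bash
python3 -c "
from workcell import *
print(finish_job())"
```

```text
the job is handed in; nothing more can be done
None
```

The job is handed in at about 34 s on the robot's clock: all four wedges lie flat in their own bays, the press plate is shut, and the two drilled blocks are where they lay.

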